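# Shut the slide box and scan it into the inventory

## Task

Log the open slide box: gently swing its lid fully shut, then take the hand scanner out of its holster, aim it squarely down at the middle of the barcode label on the lid from about 10 cm away, with the window's long side along the length of the label, and hold it still there for at least a second. Do not touch the slide box with the scanner or push the other things on the bench about; finally put the scanner back in its holster, nose down and fully home, and let go.

Things in the scene. Friction and masses are not known exactly. Their poses are not given: they have to be found in the camera images.
- slide_box: Grey slide box, fixed to the bench, 97 mm deep (x) by 210 mm long (y), base 24 mm high, holding a row of glass slides. Origin: centre of its underside; z up. The lid is hinged along the long side at +x (away from the robot, give or take the yaw): the hinge line is at x = +48.5 mm, z = 24 mm, along y.
- slide_lid (a joint): Lid angle about its hinge, rad: 0 = fully shut (top flat, 38 mm above the bench), 1.57 upright, at most 1.95 leaning back; starts at 1.3 to 1.9. Stiff hinge: the lid stays where it is left; 1 to 2 N at its free edge moves it. Shut: below 0.05. Faster than 3.5 rad/s is slamming. Lid: shell 97 x 210 mm, 14 mm thick.
- label (a point): Centre of the barcode label on the outer face of the lid: white paper, 80 x 40 mm, black bars. It lies 50 mm to the +y side of the lid's middle, halfway from hinge to free edge, and moves with the lid. z: outward normal (up once the lid is shut); y: along the label's length (the scan direction), parallel to the hinge; x: towards the hinge.
- lid_edge (a point): Point on the outer face of the lid, in the middle of its length, 90 mm from the hinge line and 7 mm from the free edge; a good place to push. Axes as label.
- scanner: Light grey pistol-grip barcode scanner, loose, 0.13 to 0.27 kg, starts nose down in the holster. Origin: centre of the window at its nose; z: from window to tail, the beam leaves along -z; y: the window's long side. Reads by itself when still (under 20 mm/s, 0.2 rad/s) for 1 s, 60 to 150 mm from the label, beam axis within 15 mm (x) and 20 mm (y) of the label's centre.
- scanner_grip (a point): Place to grip the scanner, on the barrel's axis 79 mm above the window, axes as scanner. From 45 to 100 mm (the tail) the barrel is 46 mm wide in y, 42 mm in x, flat-sided: grip it across y. The nose (0 to 22 mm) is rubber, 62 mm (y) by 44 mm (x). To read, z must be within 0.25 rad of the label's z and y within 0.3 rad of its y line (either way round).
- handle_end (a point): Free end of the scanner's handle, which sticks out from the barrel towards the scanner's -x, 30 mm wide, 36 mm thick: this point is 110 mm from the barrel's axis and 88 mm above the window. Axes as scanner.
- holster: Dark grey desk holster, fixed to the bench: base 110 mm (x) by 125 mm (y), 10 mm thick, with an open pocket 54 mm (x) by 72 mm (y) inside, its flared mouth (outer rim 72 by 90 mm) 52 mm above the bench. Origin: centre of its underside, z up. With the scanner home their axes agree (within the play of 5 mm each side) and its handle lies over the holster's -x side.
- pocket_floor (a point): Centre of the floor of the holster's pocket, 10 mm above the bench: the scanner's origin (window) stands here when home. Axes as holster.
- media_bottle: Amber reagent bottle with white cap, 60 mm across, 125 mm tall, standing loose; bystander. Origin: centre of its underside.
- well_plate: Lidded clear six-well culture plate, 86 mm (x) by 128 mm (y), 20 mm high, loose; bystander. Origin: centre of its underside.
- tip_box: Pipette-tip box with pale lid, 84 mm (x) by 124 mm (y), 72 mm high, loose; bystander. Origin: centre of its underside.
Things that resemble listed ones, but are neither listed nor needed, are in the scene too. Leave any purple look-alike of the scanner alone. Leave any blue look-alike of the holster alone.

How it is judged (in metres and radians):
On the way, in this order (a step that is already met when the one before it is completed fails the run):
1. the lid of the slide box is shut (value of joint slide_lid below 0.05 rad), for 0.2 s.
2. the scanner is held still for 1 s, aimed squarely at the middle of the label from 6 to 15 cm, window along the label, lid shut (value of joint slide_lid below 0.05 rad and x of label in the frame of scanner between -0.015 and 0.015 m and y of label in the frame of scanner between -0.02 and 0.02 m and z of label in the frame of scanner between -0.15 and -0.06 m and angle between the z axis of scanner and the z axis of label, either way round below 0.25 rad and angle between the y axis of scanner and the y axis of label, either way round below 0.3 rad and linear speed of scanner below 0.02 m/s and angular speed of scanner below 0.2 rad/s), for 1 s.
At the end, for the whole second after the job is handed in: The lid is shut (below 0.05 rad) and the scanner stands at rest nose down on the floor of the holster's pocket (origin within 12 mm sideways and less than 15 mm above the holster's origin, tilted less than 0.15 rad) (value of joint slide_lid below 0.05 rad and z of scanner in the frame of holster below 0.015 m and horizontal distance between scanner and holster below 0.012 m and angle between scanner's own z axis and vertical below 0.15 rad and linear speed of scanner below 0.02 m/s); the robot touches nothing.
It fails at once if the lid is slammed (closing faster than 3.5 rad/s) (velocity of joint slide_lid below -3.5 rad/s).
It fails at once if the scanner touches the slide box or its lid (contact force between scanner and slide_box above 1 N).
It fails at once if the scanner is dropped or tipped over (angle between scanner's own z axis and vertical above 1.2 rad).
It fails at once if the bottle, the well plate or the tip box is pushed more than 20 mm or knocked over (distance of any of media_bottle, well_plate, tip_box from where it was at the start of the episode above 0.02 m or angle between media_bottle's own z axis and vertical above 0.3 rad).
It also fails if it takes over 72 s, if anything falls off the work surface, if the arm or the gripper's body presses on something with over 40 N, if the wrist force passes 120 N, or if a joint passes its speed limit or range.

## Robot

A 6-joint arm with a two-finger parallel gripper is mounted at the origin on the work surface. World frame = base frame: x ahead of the robot, y to its left, z up, the work surface at z = 0. Lengths are in mm, angles in rad, forces in N, time in s.
With the tool pointing down it reaches from about 300 to 950 mm from the base axis. Payload 3.1 kg.
Tool frame: the origin (TCP) lies between the finger pads; the fingertips stand r.tips_ahead ahead of it and the grasp point (between the pads) lies 3 mm ahead of it (r.tips_ahead is the distance from the TCP to the fingertips, in mm); z points along the fingers, y is the line along which they close (so a half turn about z gives the same grasp; the last joint's range is limited). The gripper opens to 85 mm and grips with 20 to 120 N. Pads are 22 mm wide; open, the fingers measure 114 mm over their backs; the gripper's body (76 mm by 85 mm) begins 54 mm behind the grasp point. The pads swing forward as they close: fully open they stand 13 mm farther back than shut.
Start: joints at [1.133, 0.308, 1.634, -0, 1.2, -0.07], TCP at [224.753, 583.197, 253.272] pointing down, gripper open.
Joint ranges: [-3.06, 3.06], [-0.79, 1.96], [0.05, 2.63], [-1.19, 4.34], [0.05, 2.64], [-2.94, 2.94]. Speed limits (rad/s): [2.79, 2.79, 3.14, 3.14, 3.14, 3.14].

## Interface

Orientations are given as a rotation vector (axis times angle).
In Python, from bench import r gives the robot as it stands. Calls block until the motion is done:
- r.reach(position, orientation): joint-space move of the TCP to a pose.
- r.move_straight(position, max_speed=150, orientation=None, f_stop=None): straight line of the TCP; orientation=None keeps the orientation; max_speed is the mean speed in mm/s. With f_stop (N) it stops when the force on the tool has changed by that much, and returns True; else False.
- r.goto_joints(angles): joint-space move.
- r.set_gripper(opening, squeeze=None): opening from 0.0 (shut) to 1.0 (fully open); squeeze is the grip in N (None keeps the last); returns when the fingers have stopped.
- r.sleep(seconds).
- r.inverse_kinematics(position, orientation): joint angles nearest the present ones, or None.
- r.observe(): the state.
- r.camera(name): name is "scene" or "top" or "wrist"; returns (picture, depth): 420x560x3 uint8, blue, green, red; 420x560 float32, mm along the optical axis (not along the pixel's ray), 0 where there is no reading.
- r.get_calibration(name): a dict with "intrinsics" (3x3 intrinsics, pixels), "dist" ([k1, k2, p1, p2, k3] as OpenCV has them; the pictures are not rectified), "T" (4x4, takes a point from camera to world coordinates). Camera axes: x right, y down, z forward; pixel columns grow to the right and rows downward; lengths in mm; the calibration is good to about 2 mm. A picture is of the moment at which its call begins: read the wrist's pose just before it. get_calibration takes no time and is no camera call; for the wrist camera it gives the pose at the moment of the call.
A pose or a line that the arm cannot do raises r.PlanningError and nothing moves.
- r.hand_in(): hands the job in; it is judged then, once.
The state is a dict: "time_s": time; "qpos": joint angles; "joint_velocities": joint speeds; "tau": joint torques, N m; "tcp_pos": TCP position; "ee_rot": TCP orientation; "contact_force": force on the tool from outside, world axes, zero at the start; "moment": the same for the moment, N m; "finger_gap": opening from 0.0 (shut) to 1.0 (fully open); "grasp_force": force on a finger pad.
Only numpy, scipy, OpenCV 4.12 (cv2) and the standard library are available. Lean on these libraries where they do the work, as an engineer would, in place of code of your own. Each camera call takes 0.05 s, during which the arm holds its last target. There are 200 camera calls.

## Working session

There is one attempt and no reset: what is moved stays moved. The work goes in short steps, each a Python script; the robot and the scene stay as the last script left them, time stands still between calls to the robot, and variables do not carry over. Pictures are saved under pics/ and viewed, at most 10 in all, crops included, and the job is handed in when it is done.

```bash
mkdir -p pics; ls
cat > h.py <<'E'
import numpy as np, cv2
from scipy.spatial.transform import Rotation as R
from bench import r
def snap(n):
    c=r.get_calibration(n); p,d=r.camera(n); return p,d,c
def cloud(d,c):
    h,w=d.shape; u,v=np.meshgrid(np.arange(w,dtype=np.float32),np.arange(h,dtype=np.float32))
    n=cv2.undistortPoints(np.stack([u,v],-1).reshape(-1,1,2),np.array(c["intrinsics"]),np.array(c["dist"])).reshape(h,w,2)
    T=np.array(c["T"]); P=np.dstack([n*d[...,None],d])
    return P@T[:3,:3].T+T[:3,3]
def ray(uv,c,z):
    n=cv2.undistortPoints(np.array(uv,np.float32).reshape(-1,1,2),np.array(c["intrinsics"]),np.array(c["dist"])).reshape(-1,2)
    T=np.array(c["T"]); D=np.c_[n,np.ones(len(n))]@T[:3,:3].T; o=T[:3,3]
    return o+D*((z-o[2])/D[:,2])[:,None]
E
python3 - <<'E'
from h import *
ims=[]
for n in("scene","top"):
    p,d,c=snap(n); cv2.imwrite(f"pics/{n}0.png",p); np.savez(f"{n}0.npz",p=p,d=d,P=cloud(d,c),**{k:np.array(c[k]) for k in("intrinsics","dist","T")})
    print(n,np.round(c["T"],3).tolist(),np.round(c["intrinsics"],1).tolist())
print(r.observe(),r.tips_ahead)
E
```

```text
pics
scene [[0.796, 0.435, -0.421, 1047.317], [0.605, -0.586, 0.538, -668.811], [-0.013, -0.683, -0.73, 995.197], [0.0, 0.0, 0.0, 1.0]] [[422.6, 0.0, 277.2], [0.0, 422.6, 215.2], [0.0, 0.0, 1.0]]
top [[-0.026, -0.987, 0.156, 273.539], [-1.0, 0.028, 0.008, -1.024], [-0.012, -0.155, -0.988, 1606.082], [0.0, 0.0, 0.0, 1.0]] [[516.8, 0.0, 280.0], [0.0, 516.8, 214.2], [0.0, 0.0, 1.0]]
{'time_s': 0.1, 'qpos': array([ 1.13329811e+00,  3.08956431e-01,  1.63501946e+00,  1.75729970e-05,
        1.19974436e+00, -6.96819253e-02]), 'joint_velocities': array([-0.00180883, -0.00260242, -0.00160739,  0.00045576,  0.00042911,
       -0.00011149]), 'tau': array([-3.59398109e-04, -4.16402829e+01, -2.77648097e+01, -7.28565760e-05,
        3.93856681e-03, -7.32244985e-06]), 'tcp_pos': array([224.45260771, 582.56318556, 252.15687519]), 'ee_rot': array([-0.57442216, -3.08807061,  0.00322811]), 'contact_force': array([-0.35613432,  0.10150283, -1.11569416]), 'moment': array([-0.02511116, -0.02346318, -0.01064464]), 'grasp_force': 0.0, 'finger_gap': 0.99817551079367} 22.0
```

View pics/scene0.png

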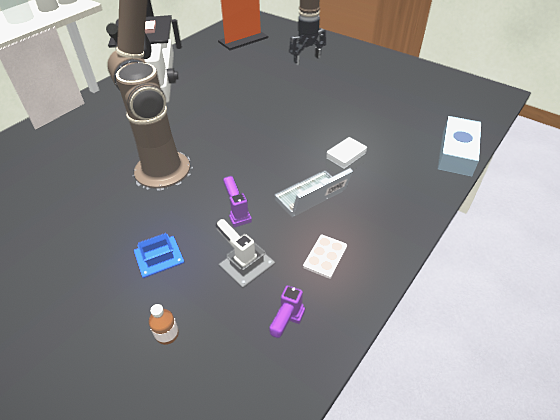

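View pics/top0.png

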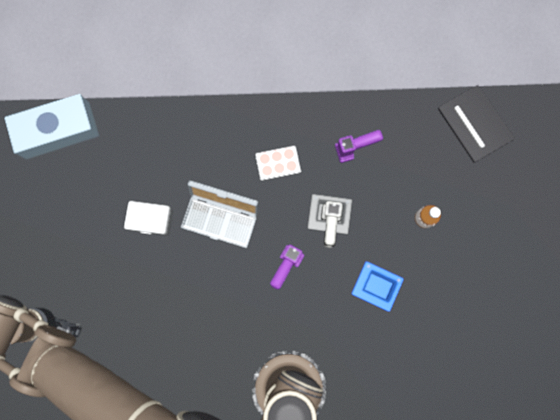

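Top view: the slide box is at (220,212) with its lid standing open along the upper side. The light grey scanner stands in the dark grey holster at (331,213). The look-alikes are two purple scanners at (290,265) and (355,148) and a blue holster at (378,287). The plate is at (278,162), the bottle at (429,216) and the tip box at (147,217). The grey scanner and holster match the description by colour; I'll confirm in a crop.

Run:
```python
from h import *
A=np.load("top0.npz"); p,d,P=A["p"],A["d"],A["P"]
c=cv2.resize(p[165:260,170:370],None,fx=4,fy=4,interpolation=cv2.INTER_CUBIC); 
B=np.load("scene0.npz"); 
e=cv2.resize(B["p"][160:290,200:370],(400,306),interpolation=cv2.INTER_CUBIC)
o=np.zeros((380+0,800,3),np.uint8); o[:]=c; cv2.imwrite("pics/crop1.png",o)
def reg(name,P,u0,u1,v0,v1,zmin,zmax):
    Q=P[v0:v1,u0:u1].reshape(-1,3); Q=Q[(Q[:,2]>zmin)&(Q[:,2]<zmax)]
    if len(Q)<5: print(name,len(Q)); return
    rc=cv2.minAreaRect(Q[:,:2].astype(np.float32)); print(name,len(Q),np.round(rc[0],1),np.round(rc[1],1),round(rc[2],1),"z",np.percentile(Q[:,2],[2,50,98]).round(1))
P1=P
reg("table",P,230,270,240,300,-20,20)
reg("holster base",P,303,357,190,237,5,20)
reg("rim",P,303,357,190,237,45,60)
reg("scan top",P,303,357,190,260,80,140)
reg("scan toptop",P,303,357,190,260,103,140)
reg("box",P,175,262,175,250,8,35)
reg("lid",P,175,262,175,250,40,150)
reg("lidhi",P,175,262,175,250,100,150)
reg("purpA",P,268,306,240,292,60,140)
reg("purpB",P,330,385,125,165,10,140)
reg("plate",P,250,305,140,185,8,40)
reg("tip",P,118,175,195,240,20,90)
reg("bottle",P,410,445,195,235,60,140)
P=B["P"]; 
reg("S lid",P,270,360,165,220,45,150)
reg("S scan",P,215,262,215,268,80,140)
reg("S base",P,215,280,235,290,5,18)
```

```text
table 2353 [357.1 111.7] [122.7 182.8] 88.7 z [-7.3  0.4  9.2]
holster base 698 [ 526.2 -141.9] [167.5 144.9] 89.6 z [ 5.2  9.7 17.5]
rim 191 [ 521.9 -144. ] [90.2 72.7] 80.9 z [45.3 50.1 58.8]
scan top 555 [ 476.5 -139. ] [ 46.1 133.9] 80.4 z [ 86.7 106.5 116.4]
scan toptop 351 [ 475.3 -143.1] [ 44.9 132.7] 86.0 z [103.4 110.  117.1]
box 1708 [538.9 207.6] [272.7 235. ] 88.4 z [ 8.3 21.5 33.2]
lid 813 [567.5 181.4] [213.6  32.3] 72.1 z [ 42.   89.2 124.8]
lidhi 352 [572.9 179.8] [213.2  19.7] 71.6 z [110.6 117.8 126. ]
purpA 555 [353.2  -1.9] [ 45.7 132.6] 62.1 z [ 76.4  97.  107.5]
purpB 711 [ 738.4 -243.2] [125.1 150.3] 2.7 z [ 12.4  91.5 106.3]
plate 1080 [698.   17.1] [140.9 155.6] 0.3 z [ 9.7 20.1 28.5]
tip 1257 [515.8 414.4] [126.1  87.1] 81.0 z [29.7 71.9 79.4]
bottle 338 [ 499.2 -433.8] [59.3 56.2] 33.7 z [ 60.8  90.8 129.6]
S lid 905 [569.1 214. ] [287.4  84.4] 88.0 z [ 46.6  94.5 121.1]
S scan 616 [ 480.  -142.6] [ 45.9 129.3] 80.8 z [ 81.9 103.7 113.6]
S base 661 [ 519.9 -131.8] [171.4 186. ] 33.6 z [ 5.5  9.4 16. ]
```

View pics/crop1.png

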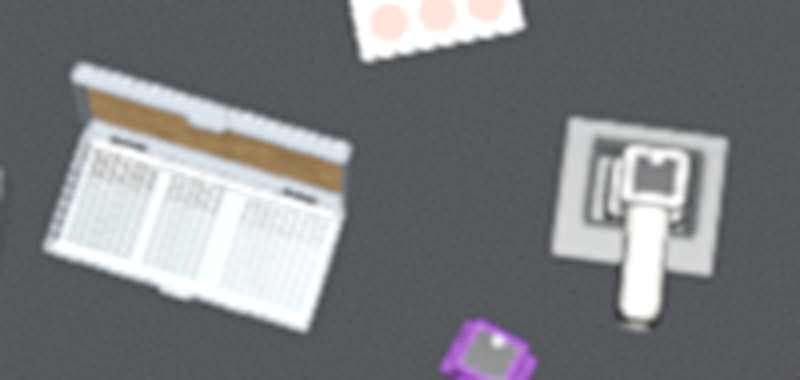

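The crop confirms it: the light grey scanner stands in the grey holster, handle toward the robot. The slide box has its lid leaning at the far side, yaw ≈ -18°. Next, close wrist views.

```bash
cat >> h.py <<'E'
def down(deg): return (R.from_euler('z',deg,degrees=True)*R.from_euler('y',180,degrees=True)).as_rotvec()
E
python3 - <<'E'
from h import *
for i,(pos,a) in enumerate([((480,200,380),-17),((480,120,380),-17),((490,-100,380),-9),((490,-190,380),-9)]):
    r.reach(pos,down(a)); r.sleep(.2)
    p,d,c=snap("wrist"); cv2.imwrite(f"pics/w{i}.png",p); np.savez(f"w{i}.npz",p=p,d=d,P=cloud(d,c),**{k:np.array(c[k]) for k in("intrinsics","dist","T")})
    print(np.round(c["T"],3).tolist(),r.observe()["qpos"].round(2),r.observe()["time_s"])
a,b=cv2.imread("pics/w0.png"),cv2.imread("pics/w2.png")
cv2.imwrite("pics/wpair.png",cv2.resize(np.hstack([a,b]),(800,300)))
E
```

```text
[[0.291, 0.91, 0.295, 403.811], [0.957, -0.277, -0.089, 223.844], [0.001, 0.308, -0.951, 499.634], [0.0, 0.0, 0.0, 1.0]] [ 0.31  0.01  1.72  0.    1.41 -0.96] 2.0917
[[0.291, 0.91, 0.295, 404.049], [0.957, -0.277, -0.088, 143.943], [0.001, 0.308, -0.951, 499.961], [0.0, 0.0, 0.0, 1.0]] [ 0.16 -0.04  1.77  0.    1.41 -1.12] 2.7583
[[0.154, 0.94, 0.305, 411.746], [0.988, -0.147, -0.046, -86.39], [0.001, 0.309, -0.951, 499.987], [0.0, 0.0, 0.0, 1.0]] [-0.29 -0.03  1.76  0.    1.41 -1.7 ] 3.8917
[[0.154, 0.94, 0.305, 411.661], [0.988, -0.147, -0.046, -176.651], [0.001, 0.309, -0.951, 499.999], [0.0, 0.0, 0.0, 1.0]] [-0.45  0.02  1.71  0.    1.41 -1.87] 4.5917
```

View pics/wpair.png

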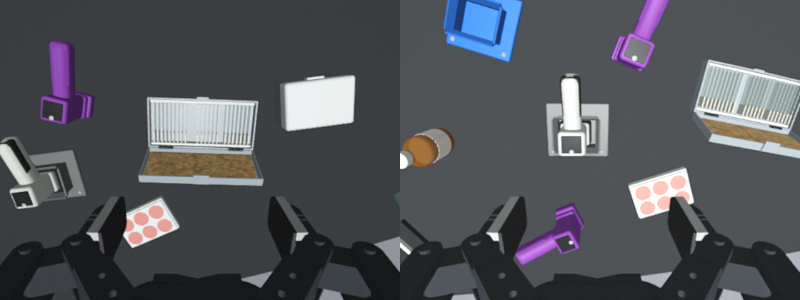

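The left wrist view shows the open box at (200,140) and the white tip box at (317,102). The right one shows the grey scanner in its holster at (570,125).

Run:
```python
from h import *
def axis(rc):  # yaw of 'y' axis: candidates
    return rc
for i in (0,1,2,3):
    A=np.load(f"w{i}.npz"); P=A["P"]; p=A["p"].astype(int); sat=p.max(2)-p.min(2)
    X,Y,Z=P[...,0],P[...,1],P[...,2]; ok=A["d"]>0
    def rect(n,m):
        m=cv2.morphologyEx(m.astype(np.uint8),cv2.MORPH_OPEN,np.ones((3,3)))
        k,l,s,_=cv2.connectedComponentsWithStats(m)
        if k<2: print(i,n,"none");return
        j=1+s[1:,4].argmax(); Q=P[l==j]; rc=cv2.minAreaRect(Q[:,:2].astype(np.float32))
        print(i,n,len(Q),np.round(rc[0],1),np.round(rc[1],1),round(rc[2],1),"z",np.percentile(Q[:,2],[5,50,95]).round(1)); return Q
    if i<2:
        nb=(X>430)&(X<680)&(Y>50)&(Y<310)&ok
        rect("boxbase",nb&(Z>14)&(Z<32)&(sat<60))
        rect("box all",nb&(Z>7))
        br=nb&(Z>35)&(p[...,2]-p[...,0]>30)
        Q=rect("cork",br)
        if Q is not None:
            c=Q.mean(0); n=np.linalg.svd(Q-c,full_matrices=False)[2][2]; n*=np.sign(-n[0]); print("  n",n.round(3),"c",c.round(1),"lid angle? tilt",np.arctan2(n[2],np.hypot(n[0],n[1])).round(3),"az",np.degrees(np.arctan2(-n[1],-n[0])).round(1))
        Q=rect("lidtop",nb&(Z>108))
    if True:
        nb=(X>380)&(X<620)&(Y>-240)&(Y<-60)&ok
        rect("scan",nb&(Z>95)&(Z<125)&(sat<40))
        rect("scan hi",nb&(Z>104)&(Z<125)&(sat<40))
        rect("rim",nb&(Z>44)&(Z<60)&(sat<40))
        rect("base",nb&(Z>5)&(Z<16)&(p.mean(2)>85)&(sat<40))
    h=ok&(X>620)&(X<790)&(Y>-70)&(Y<110); rect("plate",h&(Z>10)&(sat>-1)&(p.mean(2)>150))
```

```text
0 boxbase 2454 [518.6 197.9] [211.5  87.9] 71.3 z [16.4 23.8 29.3]
0 box all 38528 [475.8 202.1] [149.7  33. ] 73.0 z [385.7 427.1 443.8]
0 cork 4280 [566.3 181.2] [200.8  16.6] 71.0 z [39.6 71.5 99. ]
  n [-0.923  0.314  0.222] c [566.6 181.   70.5] lid angle? tilt 0.224 az -18.8
0 lidtop 38528 [475.8 202.1] [149.7  33. ] 73.0 z [385.7 427.1 443.8]
0 scan 1187 [ 449.7 -132.5] [29.4 75.6] 77.9 z [ 96.2 102.9 110.9]
0 scan hi 877 [ 520.2 -144.5] [45.  40.4] 81.1 z [105.3 109.9 111.8]
0 rim 260 [ 543.1 -112.4] [36.9 75. ] 40.9 z [45.  49.7 52. ]
0 base 1795 [ 523.2 -130.8] [101.3 109.2] 80.8 z [ 7.4  8.9 10.5]
0 plate 3156 [687.5  16.4] [ 84.1 124.4] 9.1 z [13.3 19.3 20.8]
1 boxbase 3005 [513.5 200.3] [210.2  96.9] 71.6 z [15.9 23.8 28.5]
1 box all 38492 [476.1 121.8] [150.2  32.8] 72.8 z [386.1 427.5 444.3]
1 cork 3913 [566.6 182.8] [201.6  15.9] 71.2 z [39.2 70.7 97.5]
  n [-0.923  0.314  0.223] c [566.2 180.7  69.7] lid angle? tilt 0.225 az -18.8
1 lidtop 38492 [476.1 121.8] [150.2  32.8] 72.8 z [386.1 427.5 444.3]
1 scan 1360 [ 449.2 -133.2] [32.2 76. ] 81.5 z [ 96.4 103.7 111.1]
1
[... 215 characters left out ...]
  15.7] [ 84.8 124.9] 9.7 z [13.  19.4 21. ]
2 scan 1621 [ 449.4 -134.6] [30.6 75.1] 80.6 z [ 96.3 104.2 111.3]
2 scan hi 1238 [ 519.7 -145.8] [45.5 40.6] 80.7 z [105.9 110.4 112.3]
2 rim 390 [ 525.4 -115. ] [34.1 72. ] 81.4 z [44.7 50.1 52.3]
2 base 1380 [ 526.7 -107.9] [ 52.6 110.8] 81.9 z [ 7.5  9.2 10.8]
2 plate 3635 [687.6  14.4] [ 83.7 128.5] 9.6 z [13.1 19.6 21.3]
3 scan 1714 [ 448.7 -134.6] [31.9 76. ] 81.1 z [ 96.4 104.4 111.6]
3 scan hi 1270 [ 520. -146.] [45.4 39.8] 81.3 z [106.1 110.5 112.4]
3 rim 382 [ 515.2 -175.9] [28.1 73.6] 76.3 z [45.3 50.  52.2]
3 base 1345 [ 514.3 -180.6] [ 47.9 108.7] 80.7 z [ 7.5  9.2 10.7]
3 plate 3603 [687.9  13.1] [ 84.4 127. ] 8.9 z [13.4 19.7 21.3]
```

Run:
```python
from h import *
a=np.radians(-18.7); ex=np.array([np.cos(a),np.sin(a)]); ey=np.array([-np.sin(a),np.cos(a)])
for f in("w0","w1","top0"):
    A=np.load(f+".npz"); P=A["P"][A["d"]>0]; P=P[(P[:,2]>-10)&(P[:,2]<140)]; c0=np.array([515,199])
    q=P[:,:2]-c0; u=q@ex; v=q@ey; z=P[:,2]; g=(abs(u)<110)&(abs(v)<115); u,v,z=u[g],v[g],z[g]
    print(f)
    for lo in range(-100,100,40):
        m=(v>lo)&(v<lo+40)&(z>19)&(z<28); t=(v>lo)&(v<lo+40)&(z>100)
        print(lo,"front",np.percentile(u[m],[1,3,97,99]).round(1),"lid z max",np.percentile(z[t],[50,98]).round(1),"u",np.percentile(u[t],[2,50,98]).round(1))
    m=(z>19)&(z<28)&(abs(u)<30); print("v ext",np.percentile(v[m],[.5,1,99,99.5]).round(1)); t=z>100; print("v lid",np.percentile(v[t],[1,99]).round(1))
    for zz in range(30,125,12):
        t=(abs(z-zz)<4)&(u>30); print(zz,np.percentile(u[t],[5,50,95]).round(1),t.sum())
```

```text
w0
-100 front [-62.  -61.1  44.4  45. ] lid z max [116.1 118.4] u [56.6 62.  70.1]
-60 front [-61.7 -61.1  44.5  45. ] lid z max [116.1 118.5] u [56.6 61.9 70. ]
-20 front [-62.8 -61.6  44.6  45. ] lid z max [119.3 122.5] u [51.4 61.1 69.4]
20 front [-61.6 -60.9  44.5  45.1] lid z max [116.3 118.4] u [56.7 62.1 70. ]
60 front [-61.7 -60.8  44.6  45.2] lid z max [116.3 118.6] u [56.9 62.3 70.3]
v ext [-104.6 -104.   104.6  104.9]
v lid [-103.1  103.8]
30 [35.9 45.1 46.6] 576
42 [46.5 48.1 49.3] 467
54 [49.1 50.8 52.1] 511
66 [51.6 53.5 54.8] 543
78 [53.6 56.3 57.6] 596
90 [55.9 59.  60.4] 649
102 [55.9 61.4 62.3] 376
114 [56.9 63.4 69.7] 1461
w1
-100 front [-62.  -61.2  44.2  44.8] lid z max [116.3 118.6] u [56.4 62.1 69.9]
-60 front [-62.  -61.3  44.3  44.9] lid z max [116.4 118.6] u [56.5 62.3 70.1]
-20 front [-62.1 -60.8  44.3  44.7] lid z max [119.5 122.7] u [51.4 60.8 69.8]
20 front [-60.9 -60.   44.2  44.7] lid z max [116.3 119. ] u [56.7 62.5 70.4]
60 front [-61.1 -60.   43.9  44.7] lid z max [116.6 118.8] u [57.1 62.5 70.3]
v ext [-105.  -104.8  104.7  105. ]
v lid [-103.9  103.1]
30 [35.8 44.9 46.4] 564
42 [46.2 47.9 49.2] 450
54 [49.1 50.7 52. ] 503
66 [51.7 53.5 54.7] 521
78 [53.9 56.2 57.5] 561
90 [57.5 59.  60.2] 599
102 [54.7 61.2 62. ] 274
114 [56.8 63.5 69.8] 1500
top0
-100 front [-61.6 -61.   44.3  45.7] lid z max [117.7 124.6] u [57.2 63.8 70.6]
-60 front [-61.1 -60.7  44.3  44.8] lid z max [117.4 124.5] u [56.  62.8 69.8]
-20 front [-62.7 -61.5  44.9  45.3] lid z max [120.6 127.6] u [51.6 61.5 69.7]
20 front [-61.4 -60.7  43.3  44.6] lid z max [117.5 123.4] u [56.7 63.  70.2]
60 front [-61.6 -60.7  44.   44.8] lid z max [117.2 124.7] u [56.7 63.3 69.9]
v ext [-106.  -105.8  106.6  106.8]
v lid [-105.6  105.2]
30 [33.6 40.5 46.9] 151
42 [45.6 48.  50.5] 61
54 [47.3 50.1 52.9] 78
66 [48.7 53.3 55.6] 76
78 [52.5 55.7 58.4] 72
90 [56.1 58.2 60. ] 64
102 [52.9 56.7 58.7] 6
114 [57.4 64.6 70.1] 178
```

Box: centre (502.5, 203.2), yaw -18.7°, lid at ≈1.80 rad, and the hinge geometry is consistent. Scanner axis: (520, -145.4), yaw -9.2°, tail at 110 mm. Closing the lid now.

```bash
cat >> h.py <<'E'
A=np.radians(-18.7); EX=np.array([np.cos(A),np.sin(A),0]); EY=np.array([-np.sin(A),np.cos(A),0])
BOX=np.array([502.5,203.2,0]); HINGE=BOX+48.5*EX+[0,0,24]
E
python3 - <<'E'
from h import *
o=down(-18.7)
def tcp(u,z): # front-bottom corner of the fingertips relative to the hinge
    return HINGE+(u+11)*EX+[0,0,z+22]
r.set_gripper(0.0)
r.reach(tcp(65,200),o)
r.move_straight(tcp(62,62),200,f_stop=15)
hits=[]
for th in [1.85,1.7,1.57,1.4,1.2,1.0,.8,.6,.45,.3,.2,.1]:
    d=np.array([-np.cos(th),np.sin(th)]); n=np.array([np.sin(th),np.cos(th)])
    if th>=1.57: q=np.array([(97*d+14*n)[0],62+ (1.85-th)/.28*18])
    else: q=min(80,80)*d+14*n
    h=r.move_straight(tcp(*q),60,f_stop=25); s=r.observe(); hits.append((th,h,s["contact_force"].round(1).tolist(),round(s["time_s"],1)))
h=r.move_straight(tcp(-80,4),25,f_stop=10); print(*hits,sep="\n"); s=r.observe(); print(h,s["tcp_pos"],s["contact_force"])
E
```

```text
(1.85, False, [1.0, 0.2, 0.4], 8.2)
(1.7, False, [0.6, 0.6, -0.0], 8.6)
(1.57, False, [-0.2, -0.3, -0.7], 9.0)
(1.4, False, [0.1, 0.4, -0.8], 9.4)
(1.2, False, [0.2, -0.3, 0.6], 9.8)
(1.0, False, [-0.1, -0.4, 0.8], 10.2)
(0.8, False, [-0.6, -0.6, 0.3], 10.7)
(0.6, False, [0.4, -0.3, 0.6], 11.1)
(0.45, False, [-0.3, 0.1, 0.0], 11.4)
(0.3, False, [1.1, -0.5, -0.6], 11.8)
(0.2, False, [-0.1, -0.1, 0.5], 12.1)
(0.1, False, [0.3, 0.4, 0.5], 12.3)
True [484.30886694 209.65265169  60.01655154] [-1.38088493 -0.58999886  6.1184508 ]
```

Run:
```python
from h import *
r.sleep(.3); s=r.observe(); p0=s["tcp_pos"]; r.move_straight(p0+[0,0,120],250); r.set_gripper(1.0)
for i,pos in enumerate([(450,230,340),(450,190,340)]):
    r.reach(pos,down(-18.7)); r.sleep(.2); p,d,c=snap("wrist"); P=cloud(d,c)
    if i==0: cv2.imwrite("pics/lid.png",p)
    q=P-BOX; u=q@EX; v=q@EY; z=P[...,2]; g=(d>0)&(abs(u)<45)&(abs(v)<102)&(z<80)
    print("lid z near hinge/free",np.median(z[g&(u>30)]).round(1),np.median(z[g&(u<-30)]).round(1))
    m=((d>0)&(abs(u)<60)&(abs(v)<115)&(abs(z-38)<9)).astype(np.uint8); rc=cv2.minAreaRect(P[m>0][:,:2].astype(np.float32)); print("lid rect",rc)
    hsv=cv2.cvtColor(p,cv2.COLOR_BGR2HSV); w=((p.min(2)>225)|(p.max(2)<60)).astype(np.uint8)&m
    w=cv2.morphologyEx(cv2.morphologyEx(w,cv2.MORPH_CLOSE,np.ones((9,9))),cv2.MORPH_OPEN,np.ones((9,9))); k,l,st,ct=cv2.connectedComponentsWithStats(w)
    j=1+st[1:,4].argmax(); ys,xs=np.nonzero(l==j); rr=cv2.minAreaRect(np.c_[xs,ys].astype(np.float32)); 
    W=ray(cv2.boxPoints(rr),c,38); print("label",W.mean(0).round(1),"box frame",((W.mean(0)-BOX)@EX).round(1),((W.mean(0)-BOX)@EY).round(1),"sides",np.linalg.norm(W[0]-W[1]).round(1),np.linalg.norm(W[1]-W[2]).round(1))
print(r.observe()["time_s"])
```

```text
lid z near hinge/free 37.3 37.3
lid rect ((501.518798828125, 203.82174682617188), (209.90145874023438, 100.63934326171875), 71.23106384277344)
label [516.6 283.1  38. ] box frame -12.2 80.3 sides 17.6 13.2
lid z near hinge/free 37.3 37.3
lid rect ((501.28643798828125, 203.764892578125), (211.36537170410156, 100.88471221923828), 71.35556030273438)
label [518.9 281.6  38. ] box frame -9.6 79.5 sides 16.4 17.0
16.0
```

View pics/lid.png

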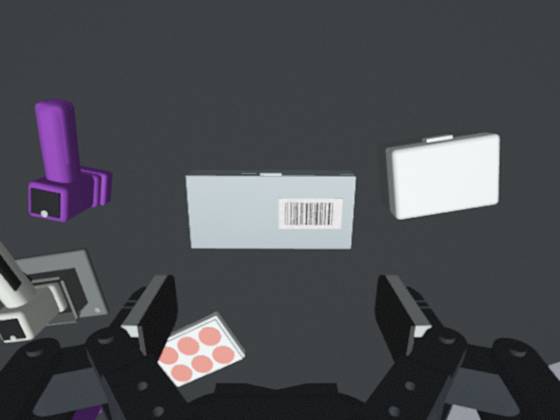

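The lid is flat and shut (37 mm at both edges). The label is at (310,214), on the +y side. Next: grip the scanner and lift it.

Run:
```python
from h import *
z=np.load("w0.npz"); T=z["T"].copy(); T[:3,3]+=[-30,30,-40]
c=dict(intrinsics=z["intrinsics"],dist=z["dist"],T=T); Rz=R.from_euler('z',-1.7,degrees=True).as_matrix()
# w0 pose turned by -1.7 deg about the TCP (450,230)
T[:3,:3]=Rz@T[:3,:3]; t=np.array([450,230,0]); T[:3,3]=Rz@(T[:3,3]-t)+t
print("label ray",ray([[310.5,213.8]],c,38).round(1), "model",(BOX+50*EY).round(1))
o=down(-9.2)
r.reach((520,-145.4,230),o); r.move_straight((520,-145.4,92),120,f_stop=12)
print(r.observe()["tcp_pos"]); r.set_gripper(0.0,60); s=r.observe(); print(s["finger_gap"],s["grasp_force"],s["contact_force"],s["tcp_pos"],r.inverse_kinematics(BOX+50*EY+[0,0,220],down(-18.7)))
r.move_straight((520,-145.4,150),60,f_stop=15); s=r.observe();print(s["finger_gap"],s["grasp_force"],s["contact_force"],s["tcp_pos"])
r.move_straight((520,-145.4,270),150); s=r.observe();print(s["finger_gap"],s["contact_force"],s["time_s"])
p,d,c=snap("scene"); np.savez("held.npz",p=p,d=d,P=cloud(d,c)); cv2.imwrite("pics/held.png",cv2.resize(p[100:310,140:420],(800,600)))
```

```text
label ray [[522.3 253.4  38. ]] model [518.5 250.6   0. ]
[ 520.79957551 -145.67010495   92.8500755 ]
0.5264315188201276 61.71901345252991 [-0.95254207 -1.02663213  3.73558344] [ 520.48938458 -145.71155984   92.67351918] [ 0.37452101  0.24855999  1.78148785  0.          1.11154482 -0.86989875]
0.5337860115134351 61.404722929000854 [-0.58262801  0.73424461 -2.02497297] [ 519.58716655 -145.26087928  149.54355245]
0.5345205039314962 [ 0.72692976  0.3732113  -2.36685653] 21.1667
```

View pics/held.png

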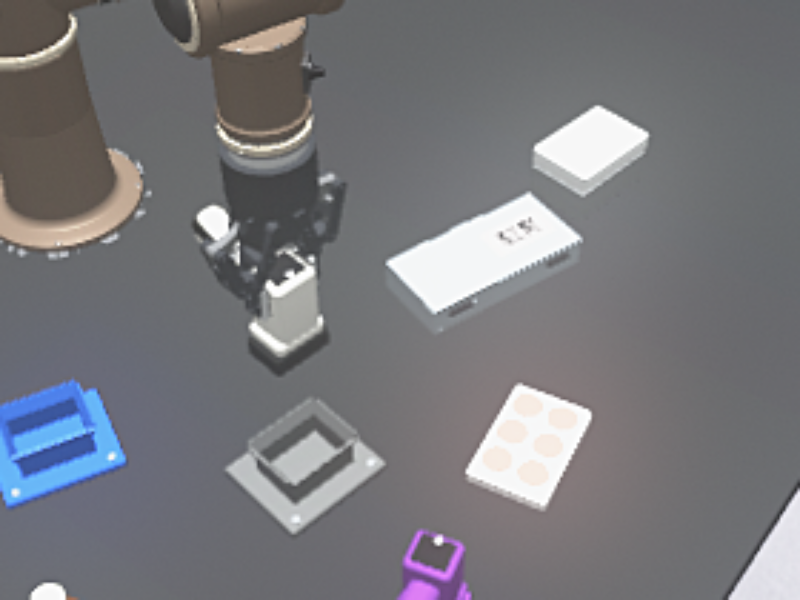

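The scanner is held upright at crop (290,310). The empty grey holster shows at (305,450) and the lid is shut with its label at (520,232). Next: scan, then return above the holster while locating the pocket.

Run:
```python
from h import *
L=np.array([520,252,0]); o=down(-18.7)
r.move_straight(L+[0,0,270],200,orientation=o); r.move_straight(L+[0,0,218],80); r.sleep(1.8)
s=r.observe(); print(s["tcp_pos"],s["joint_velocities"].round(4),s["finger_gap"],s["time_s"])
p,d,c=snap("scene"); cv2.imwrite("pics/scan.png",cv2.resize(p[100:250,220:420],(800,600)))
P=cloud(d,c); nb=(d>0)&(abs(P[...,0]-520)<75)&(abs(P[...,1]+144)<80)
for lo,hi in((5,16),(46,58)):
    Q=P[nb&(P[...,2]>lo)&(P[...,2]<hi)]; print(cv2.minAreaRect(Q[:,:2].astype(np.float32)))
p,d,c=snap("top"); P=cloud(d,c); nb=(d>0)&(abs(P[...,0]-520)<75)&(abs(P[...,1]+144)<80)
g=nb&(P[...,2]>44)&(P[...,2]<60); print("top rim",cv2.minAreaRect(P[g][:,:2].astype(np.float32)))
r.move_straight(L+[0,0,270],150); r.move_straight((450,-100,330),250,orientation=down(-9.2))
```

```text
[520.0048521  251.98891714 218.00015203] [ 0.0011  0.0026 -0.0007 -0.0001  0.0001 -0.0008] 0.5321106404234016 25.95
((522.1578979492188, -147.48741149902344), (128.2686767578125, 110.45735931396484), 81.06261444091797)
((520.5064697265625, -144.40289306640625), (91.63069915771484, 74.85932922363281), 81.42601776123047)
top rim ((521.486328125, -144.03533935546875), (90.73777770996094, 73.79468536376953), 80.3935546875)
```

View pics/scan.png

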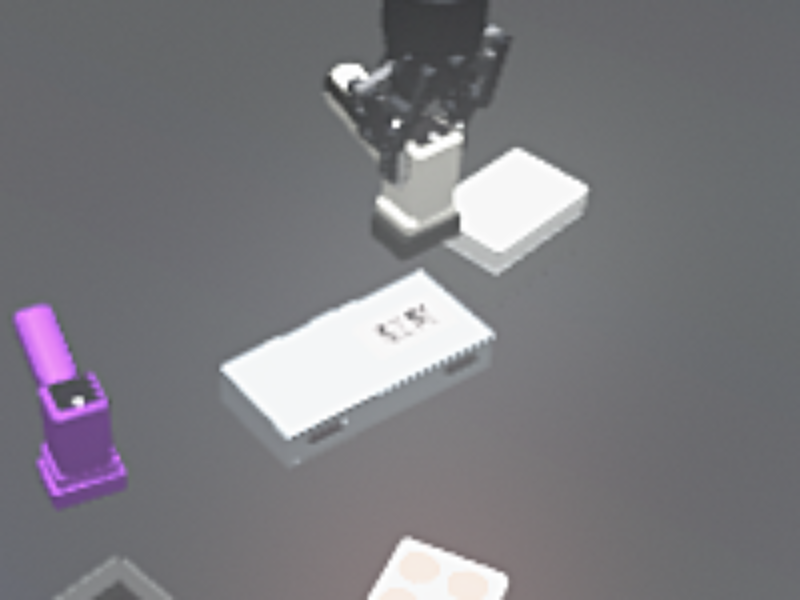

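The scanner hung squarely over the label (still for 1.8 s, lid shut). The rim is at (521,-144) in two views, so I'm inserting there.

Run:
```python
from h import *
x,y=521,-144.3
r.move_straight((x,y,200),250,orientation=down(-9.2)); r.sleep(.2)
print(r.move_straight((x,y,97),60,f_stop=10),r.observe()["tcp_pos"].round(1),r.observe()["contact_force"].round(1))
print(r.move_straight((x,y,88),25,f_stop=5)); s=r.observe(); print(s["tcp_pos"].round(1),s["contact_force"].round(1),s["time_s"])
```

```text
False [ 521.3 -144.4   97.4] [ 1.1 -0.4 -1.4]
True
[ 521.8 -144.8   92.5] [-0.7 -1.1  3.7] 31.2917
```

Contact came at 92.5 mm, the same height as when it was gripped, so it is fully home. Release, retreat and check.

Run:
```python
from h import *
r.set_gripper(1.0); p0=r.observe()["tcp_pos"]; r.move_straight(p0+[0,0,110],80,f_stop=15); r.reach((440,-60,380),down(-9.2)); r.sleep(.3)
for n in("wrist","top","scene"):
    p,d,c=snap(n); P=cloud(d,c); q=p.astype(int); z=P[...,2]
    m=(d>0)&(abs(P[...,0]-521)<35)&(abs(P[...,1]+144)<35)&(z>103)&(z<125); Q=P[m]; 
    print(n,cv2.minAreaRect(Q[:,:2].astype(np.float32)) if len(Q) else None,np.median(Q[:,2]) if len(Q) else 0)
    g=(d>0)&(abs((P-BOX)@EX)<45)&(abs((P-BOX)@EY)<100)&(z<90); print(" lid z",np.percentile(z[g],[10,50,90]) if g.any() else None)
    if n=="scene": cv2.imwrite("pics/end.png",p)
s=r.observe(); print(s["contact_force"].round(1),s["time_s"])
```

```text
wrist ((521.512939453125, -144.40884399414062), (45.12761688232422, 41.10123062133789), 80.89982604980469) 110.30553140138471
 lid z [36.5176092  37.67111355 38.86976509]
top None 0
 lid z [34.16656177 38.44390906 43.12181481]
scene ((523.6536865234375, -148.03330993652344), (44.92849349975586, 42.13717269897461), 82.20701599121094) 109.93773711987706
 lid z [35.09250322 37.73943521 40.43584161]
[-0.2  0.3  0.4] 34.6083
```

View pics/end.png

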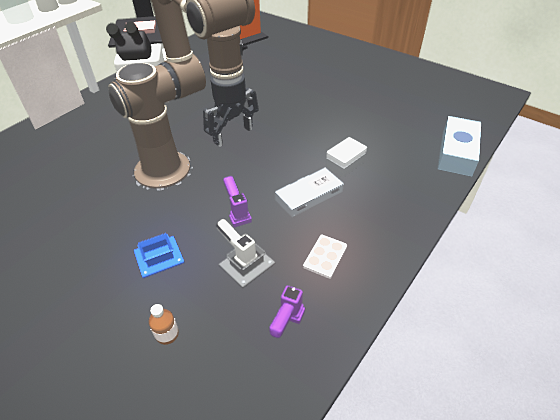

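The scanner is back in the holster at (243,250) with its tail at 110 mm. The lid is shut at (310,190), the other things have not moved, and the arm is clear.

```bash
python3 -c "
from bench import r
print(r.hand_in())"
```

```text
the job is handed in; nothing more can be done
None
```

I shut the lid gently, held the scanner still over the label for 1.8 s with its window 9 to 10 cm above it, and put it back home in its holster. The job was handed in at about 35 s; hand-in returned no verdict, but my last camera check showed the lid shut, the scanner seated and nothing else moved.

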